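Turn the condiment stand to serve the pepper mill

TASK

Push the three-armed condiment stand round by its bare arms with a fingertip until the tall pepper mill on it stands squarely over the pointed tongue of the stand's fixed foot, then take the hand away. Push only on the arms: the mill, the other two containers and the cups they stand in must not be touched, lifted or tipped, and the things around the stand stay where they are.

Things in the scene. Friction and masses are not known exactly. Their poses are not given: they have to be found in the camera images.
- serving_point (a point): point fixed over the tongue of the stand's bolted-down dark steel foot, 62 mm from the stand's upright turning axis, 18 mm above the table; a cup's middle can come to lie over it. Its -x axis points outward along the tongue, so the turning axis is 62 mm along its +x axis; z up. Place and direction (roughly towards the robot) vary
- tongue_tip (a point): pointed end of the tongue, 175 mm from the turning axis, 6 mm above the table. The tongue is a flat bar on the table, 30 mm wide, 6 mm thick, fixed to the foot; it does not turn
- carousel (a joint): angle of the stand's turning part from where it stood at the start, rad, 0 at the start, positive anticlockwise seen from above, free within 6.3 either way. Stiff bearing: about 0.15 N m to turn (1.1 N at an arm's end); it stays where it is left and does not coast noticeably
- tray: round aluminium tray of the turning part, 160 mm across, with three cups (72 mm outside, 65 mm inside), middles 62 mm from the axis at 0, 120 and 240 degrees anticlockwise from its x axis. Origin on the turning axis, at the tray's underside, 12 mm above the table; z up, turns. Cup floors 18 mm, rims 38 mm above the table
- spoke_end_0 (a point): on the turning part, 138 mm from the axis, on the centre line of a bare arm (60 degrees from the tray's x axis, midway between two cups), 46 mm above the table. The arm is a level round bar from the hub to 148 mm from the axis, 10 mm thick, its outer 50 mm a black grip 16 mm thick; beyond the tray only air below it, save the 6 mm tongue
- spoke_end_1 (a point): the same on the second arm (180 degrees from the tray's x axis)
- spoke_end_2 (a point): the same on the third arm (300 degrees)
- mill: pepper mill of dark turned wood, 58 mm diameter, 170 mm tall, the tallest of the three containers, standing loose in one of the cups (which one varies, 2 to 3 mm play). Origin at the centre of its underside, z up
- shaker: squat glass table shaker with domed metal top, 58 mm diameter, 83 mm tall, loose in another cup; origin at the centre of its underside, z up
- spice_jar: slim spice jar with screw lid, 45 mm diameter, 106 mm tall, loose in the third cup; origin at the centre of its underside, z up
- chilli: bystander beside the stand: glass chilli shaker, 65 mm diameter, 100 mm tall; origin at the centre of its underside
- garlic: bystander: garlic bulb, 53 mm; origin at its underside
- tub: bystander: closed plastic food tub with flat lid, 166 x 100 mm, 60 mm high; origin at the centre of its underside
- pan_gripper: bystander: metal hot-pan gripper lying flat, 193 x 60 x 27 mm; origin at the centre of its underside
Not all that is in view belongs to the job. What is shaped like the shaker but blue or purple is not meant. What is shaped like the mill but yellow is not meant.

How it is judged:
By the outcome, as a careful person would: the job done as asked, in the order asked, and still so for the second after the job is handed in, with the robot touching nothing.
It also fails if it takes over 61 s, if anything falls off the work surface, if the arm or the gripper's body presses on something with over 40 N, if the wrist force passes 120 N, or if a joint passes its speed limit or range.

ROBOT

A 6-joint arm with a two-finger parallel gripper is mounted at the origin on a cart in front of the work surface, level with it; the furniture and walls round the work are solid. World frame = base frame: x ahead of the robot, y to its left, z up, the work surface at z = 0. Lengths are in m, angles in rad, forces in N, time in s.
With the tool pointing down it reaches from about 0.225 to 0.875 m from the base axis. Payload 3.4 kg.
Tool frame: the origin (TCP) lies between the finger pads; the fingertips stand 22 mm ahead of it and the grasp point (between the pads) lies 3 mm ahead of it (manip.finger_overhang is the distance from the TCP to the fingertips, in m); z points along the fingers, y is the line along which they close (so a half turn about z gives the same grasp; the last joint's range is limited). The gripper opens to 85 mm and grips with 20 to 120 N. Pads are 22 mm wide; open, the fingers measure 114 mm over their backs; the gripper's body (76 mm by 85 mm) begins 54 mm behind the grasp point. The pads swing forward as they close: fully open they stand 13 mm farther back than shut.
Start: joints at [-1.377, 0.276, 1.505, -0, 1.361, -0.121], TCP at [0.178, -0.547, 0.253] pointing down, gripper open.
Joint ranges: [-2.89, 2.89], [-0.75, 2.08], [0.22, 2.7], [-1.18, 4.32], [0.11, 2.71], [-2.7, 2.7]. Speed limits (rad/s): [2.57, 2.57, 3.14, 3.14, 3.14, 3.14].

INTERFACE

Orientations are given as a unit quaternion [w, x, y, z].
In Python, from rig import get_state, eyes, order, manip gives the robot as it stands.
- The arm moves only by the tool drive_tool, never from a script. Its argument "rows" is a list of rows, each a list of 4 numbers: the shift along the tool's x, y, z in units of 25 mm (1.0 is 25 mm), then the turn about the tool's z in units of 6 degrees (1.0 is 6 degrees). A call has exactly 8 rows; each row is the pose to reach, as a shift and turn from the pose commanded when the call began, along the tool's axes at that moment; what a row does not reach only later rows make up. A row lasts 1/12 s, in which the tool goes at most 41.7 mm and 7.16 degrees, less where a joint would pass 70% of its speed; a pose out of reach is approached as far as the arm can. A call with a gripper value outside its range is refused whole. "grip" is the finger opening in mm, from 0 to 85.4, set as the call begins (left out, the last holds). The fingers move at their own pace and stop on an object; "newtons" is the grip in N (left out, the last holds). Time passes only in rows, so rows that repeat a pose let the fingers close, or fill a call up. It gives the time, the measured TCP pose, the force, the opening and the grip force at its end, in the units of the state.
- get_state(): the state, without advancing time (a new reading comes with each control period).
- eyes.get_image(name): name is "scene" or "top" or "wrist"; returns (picture, depth): 420x560x3 uint8, red, green, blue; 420x560 float32, m along the optical axis (not along the pixel's ray), 0 where there is no reading.
- eyes.camera_info(name): a dict with "fx", "fy", "cx", "cy" (pixels), "dist" ([k1, k2, p1, p2, k3] as OpenCV has them; the pictures are not rectified), "R" (3x3) and "t" (3): a world point X has camera coordinates R X + t. Camera axes: x right, y down, z forward; pixel columns grow to the right and rows downward; lengths in m; the calibration is good to about 2 mm. A picture is of the moment at which its call begins: read the wrist's pose just before it. camera_info takes no time and is no camera call; for the wrist camera it gives the pose at the moment of the call.
- order.sign_off(): hands the job in; it is judged then, once.
The state is a dict: "clock": time; "qpos": joint angles; "qd": joint speeds; "effort": joint torques, N m; "position": TCP position; "ee_rot": TCP orientation; "contact_force": force on the tool from outside, world axes, zero at the start; "moment": the same for the moment, N m; "width": finger opening in m; "gripper_force": force on a finger pad.
Only numpy, scipy, OpenCV 4.12 (cv2) and the standard library are available. Lean on these libraries where they do the work, as an engineer would, in place of code of your own. Each camera call takes 0.05 s, during which the arm holds its last target. There are 200 camera calls.

## Working session

There is one attempt and no reset: what is moved stays moved. The work goes in short steps, Python scripts to look and compute and a tool call to move; the robot and the scene stay as the last step left them, time stands still between calls to the robot, and variables do not carry over. Pictures are saved under pics/ and viewed, at most 10 in all, crops included, and the job is handed in when it is done.

Besides the shell and the picture viewer there is one more tool, called as name(argument=value, ...) on one line, values as JSON. drive_tool: Moves the arm, as the interface text tells. Its arguments: {"type":"object","properties":{"rows":{"type":"array","items":{"type":"array","items":{"type":"number"}}},"grip":{"type":"number"},"newtons":{"type":"number"}},"required":["rows"]}

```bash
mkdir -p pics; ls; python3 - <<'E'
from rig import get_state, eyes, order, manip
import cv2,numpy as np
s=get_state();print(s['clock'],s['position'],s['ee_rot'],s['width'])
for n in ("scene","top"):
    im,d=eyes.get_image(n);cv2.imwrite(f"pics/{n}0.png",im[:,:,::-1]);np.savez(f"pics/{n}0.npz",im=im,d=d)
    c=eyes.camera_info(n);print(n,c)
E
```

```text
pics
0.0 [ 0.17793457 -0.54624735  0.25243218] [-9.34763875e-04  9.87640247e-01  1.56735024e-01 -2.01114348e-05] 0.0855385881592372
scene {'fx': 422.21023730053827, 'fy': 422.21023730053827, 'cx': 282.5691647364759, 'cy': 216.66314567415958, 'dist': array([-0.07886307,  0.        ,  0.        ,  0.        ,  0.        ]), 'R': array([[-0.62872845, -0.77760584,  0.00544956],
       [-0.59015404,  0.47257853, -0.65451336],
       [ 0.50637806, -0.41472725, -0.75603079]]), 't': array([0.35363432, 0.37469547, 0.89223581])}
top {'fx': 455.5786333847347, 'fy': 455.5786333847347, 'cx': 276.4625097210364, 'cy': 203.68785693915635, 'dist': array([-0.03640722,  0.        ,  0.        ,  0.        ,  0.        ]), 'R': array([[-0.00595249, -0.99983914,  0.0169194 ],
       [-0.99909   ,  0.00523172, -0.04232969],
       [ 0.04223436, -0.01715597, -0.99896043]]), 't': array([-0.01428237,  0.54969786,  1.29211891])}
```

View pics/top0.png

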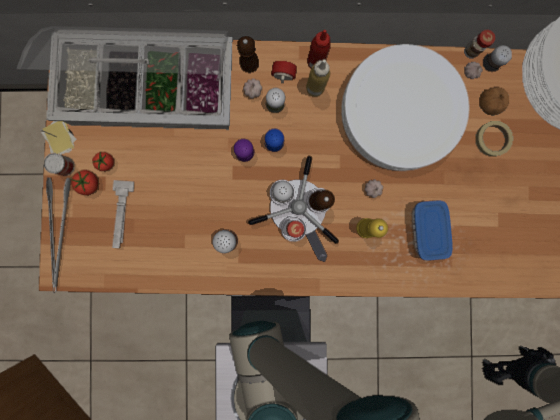

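View pics/scene0.png

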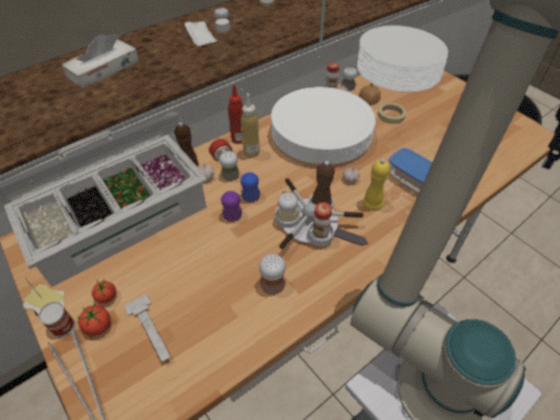

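The top view shows the hub at about (299,207), grips at (307,165), (255,220) and (335,240), the mill at (322,199), the tongue pointing to (320,255), and the chilli at (225,241). The yellow mill-like decoy is at (375,228). The stand needs a clockwise turn.

```bash
cat > h.py <<'E'
import cv2,numpy as np
from rig import get_state, eyes
def rays(c,px):
    K=np.array([[c['fx'],0,c['cx']],[0,c['fy'],c['cy']],[0,0,1]])
    u=cv2.undistortPoints(np.array(px,float).reshape(-1,1,2),K,c['dist']).reshape(-1,2)
    R=np.array(c['R']);o=-R.T@c['t'];return o,np.c_[u,np.ones(len(u))]@R
def plane(c,px,z):
    o,d=rays(c,px);return o+d*((z-o[2])/d[:,2])[:,None]
def proj(c,X):
    K=np.array([[c['fx'],0,c['cx']],[0,c['fy'],c['cy']],[0,0,1]])
    return cv2.projectPoints(np.array(X,float).reshape(-1,1,3),cv2.Rodrigues(np.array(c['R']))[0],np.array(c['t']),K,c['dist'])[0].reshape(-1,2)
def cloud(c,d):
    h,w=d.shape;v,u=np.mgrid[:h,:w];R=np.array(c['R']);o,r=rays(c,np.c_[u.ravel(),v.ravel()])
    return (o+r*d.ravel()[:,None]).reshape(h,w,3)
E
python3 - <<'E'
from h import *
f=np.load('pics/top0.npz');im,d=f['im'],f['d'];c=eyes.camera_info('top')
P=cloud(c,d)
hsv=cv2.cvtColor(im,cv2.COLOR_RGB2HSV)
m=((hsv[...,2]<50)).astype(np.uint8);m[:145]=0;m[275:]=0;m[:,:240]=0;m[:,350:]=0
n,l,st,ce=cv2.connectedComponentsWithStats(m)
for i in range(1,n):
    if st[i,4]>15:
        q=np.argwhere(l==i)[:,::-1].astype(np.float32);vx,vy,x,y=cv2.fitLine(q,cv2.DIST_L2,0,.01,.01).ravel()
        t=(q-[x,y])@[vx,vy];e=np.array([[x+vx*k,y+vy*k] for k in(t.min()-.5,t.max()+.5)])
        print(st[i],ce[i].round(1),np.median(P[l==i],axis=0).round(3),plane(c,e,.046).round(4).tolist())
im2=cv2.resize(im[145:275,220:400],None,fx=4.4,fy=4.4,interpolation=cv2.INTER_CUBIC);cv2.imwrite('pics/crop1.png',im2[:,:,::-1])
E
```

```text
[265 145  12   7  22] [269.7 148.7] [0.705 0.003 0.023] [[0.7121, 0.0165, 0.046], [0.692, -0.0156, 0.046]]
[240 150  14  12  38] [246.5 157.6] [0.676 0.068 0.027] [[0.6681, 0.0828, 0.046], [0.6916, 0.0422, 0.046]]
[303 156   9  19  92] [307.1 165.4] [ 0.654 -0.102  0.052] [[0.6288, -0.0974, 0.046], [0.6828, -0.1096, 0.046]]
[309 191  25  19 292] [319.4 200.3] [ 0.551 -0.123  0.162] [[0.5536, -0.1061, 0.046], [0.5614, -0.1769, 0.046]]
[248 215  20  10  97] [257.3 219.7] [0.503 0.037 0.053] [[0.4959, 0.0636, 0.046], [0.5121, 0.0095, 0.046]]
[322 229  16  14  93] [329.7 235.6] [ 0.458 -0.164  0.053] [[0.4754, -0.1449, 0.046], [0.4398, -0.1861, 0.046]]
```

View pics/crop1.png

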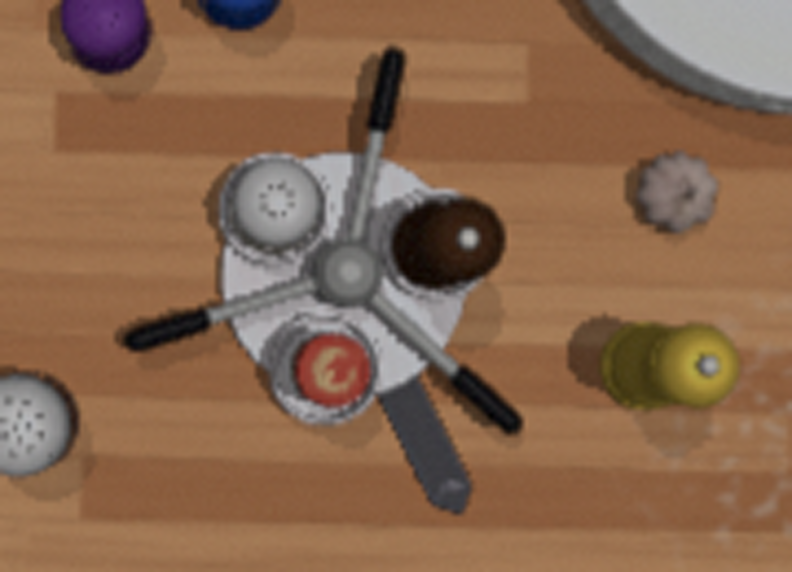

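```bash
cat > m.py <<'E'
from h import *
def meas(tag,last=None):
    im,d=eyes.get_image('top');c=eyes.camera_info('top');np.savez(f'pics/{tag}.npz',im=im,d=d)
    return ana(im,d,c)
def ana(im,d,c):
    hsv=cv2.cvtColor(im,cv2.COLOR_RGB2HSV);P=cloud(c,d)
    H=np.array([.5395,-.0897])
    v,u=np.mgrid[:420,:560];X=plane(c,np.c_[u.ravel(),v.ravel()],.046).reshape(420,560,3)
    rr=np.linalg.norm(X[...,:2]-H,axis=2)
    m=((hsv[...,2]<50)&(rr>.09)&(rr<.17)&(P[...,2]<.08)&(P[...,2]>.03)).astype(np.uint8)
    n,l,st,ce=cv2.connectedComponentsWithStats(m);E=[];A=[];C=[]
    for i in range(1,n):
        if st[i,4]<40: continue
        q=plane(c,np.argwhere(l==i)[:,::-1],.046)[:,:2].astype(np.float32)
        f=cv2.fitLine(q,cv2.DIST_L2,0,.001,.001).ravel();C.append(f);
    # axis: least-squares meeting of the arm lines
    f=np.array(C);N=np.c_[-f[:,1],f[:,0]];h=np.linalg.lstsq(N,(N*f[:,2:]).sum(1),rcond=None)[0]
    g=np.degrees(np.arctan2(f[:,3]-h[1],f[:,2]-h[0]))
    print('hub lines',h.round(4),'grip mid r',np.linalg.norm(f[:,2:]-h,axis=1).round(4),'angles',g.round(1))
    T=((hsv[...,1]<90)&(hsv[...,2]>50)&(hsv[...,2]<115)&(P[...,2]<.02)).astype(np.uint8);T[:225]=0;T[270:]=0;T[:,:300]=0;T[:,330:]=0
    n,l,st,_=cv2.connectedComponentsWithStats(T);i=1+st[1:,4].argmax()
    q=plane(c,np.argwhere(l==i)[:,::-1],.006)[:,:2].astype(np.float32);f=cv2.fitLine(q,cv2.DIST_L2,0,.001,.001).ravel()
    s=np.sign(-f[0]);t=(q-f[2:])@f[:2]*s
    tip=f[2:]+f[:2]*s*t.max()
    print('tongue dir',np.degrees(np.arctan2(f[1]*s,f[0]*s)).round(1),'centre from hub',np.degrees(np.arctan2(*(f[2:]-h)[::-1])).round(1),'tip',tip.round(4),np.linalg.norm(tip-h).round(4),'n',len(q), 'line offset from hub',float(np.cross(f[:2],h-f[2:])).__round__(4))
    return h,g
E
python3 -W ignore - <<'E'
from m import *
f=np.load('pics/top0.npz');h,g=ana(f['im'],f['d'],eyes.camera_info('top'))
c=eyes.camera_info('top')
P=cloud(c,f['d']);
w=(P[...,2]>.12)&(np.linalg.norm(P[...,:2]-h,axis=2)<.12)
top=P[w&(P[...,2]>.16)];print('mill top',top.mean(0),len(top),np.degrees(np.arctan2(*(top.mean(0)[:2]-h)[::-1])))
for n,px in(('chilli',(225,241)),('yellow',(377,228)),('garlic',(373,188)),('tub',(433,230)),('jar',(296,229)),('shk',(282,190))):print(n,P[px[1],px[0]].round(3))
E
```

```text
hub lines [ 0.5376 -0.0773] grip mid r [0.1206 0.119  0.1199] angles [ -12.6  106.5 -132. ]
tongue dir -154.1 centre from hub -153.5 tip [ 0.3847 -0.1529] 0.1706 n 305 line offset from hub 0.0012
mill top [ 0.50806236 -0.02684536  1.05752811] 1215 120.36238543051616
chilli [0.447 0.121 0.102]
yellow [ 0.48 -0.27  0.16]
garlic [ 0.591 -0.289  0.04 ]
tub [ 0.472 -0.453  0.053]
jar [ 0.478 -0.066  0.127]
shk [ 0.582 -0.031  0.106]
```

```bash
cat > go.py <<'E'
from h import *
H=np.array([.5376,-.0773])
def tool():
    s=get_state();w,x,y,z=s['ee_rot'];yaw=np.degrees(2*np.arctan2(y,x));return s,s['position'],(yaw+180)%360-180
def shift(target,yaw):
    s,p,y0=tool();a=np.radians(y0);d=np.array(target)-p
    return (np.r_[d[0]*np.cos(a)+d[1]*np.sin(a),d[0]*np.sin(a)-d[1]*np.cos(a),-d[2]]/.025).round(2),round(-(((yaw-y0)+180)%360-180)/6,2)
def spot(arm,r,off):  # off: CCW from the arm's centre line
    a=np.radians(arm);return H+r*np.array([np.cos(a),np.sin(a)])+off*np.array([-np.sin(a),np.cos(a)])
E
python3 - <<'E'
from go import *
c=eyes.camera_info('wrist');print('cam',-np.array(c['R']).T@c['t'],tool()[1:])
print(spot(107.3,.122,.035),shift([*spot(107.3,.122,.035),.253],107.3))
E
```

```text
cam [ 0.24270613 -0.52518898  0.37294745] (array([ 0.17794131, -0.54630916,  0.25252385]), np.float64(18.037550871839585))
[0.46790364 0.0287727 ] (array([ 18.15, -18.28,  -0.02]), np.float64(-14.88))
```

drive_tool(rows=[[1,-1,0,-0.9],[2,-2,0,-1.8],[3,-3,0,-2.7],[4,-4,0,-3.6],[5,-5,0,-4.5],[6,-6,0,-5.4],[7,-7,0,-6.3],[8,-8,0,-7.2]], grip=0)

```text
clock: 0.77
position: [0.3065, -0.2928, 0.253]
ee_rot: [-0.0, 0.86, 0.511, 0.0]
contact_force: [0.8, 0.2, 0.3]
width: -0.0001
gripper_force: 0.0
```

```bash
python3 - <<'E'
from go import *
print(tool(),shift([*spot(107.3,.122,.035),.253],107.3))
E
```

```text
({'clock': 0.7667, 'qpos': array([-9.27174221e-01,  4.52816709e-02,  1.79502143e+00,  1.13711436e-04,
        1.30176701e+00, -4.29297223e-01]), 'qd': array([ 0.88618082, -0.2139321 ,  0.22831575,  0.00727063, -0.0266703 ,
       -0.2443459 ]), 'effort': array([ -5.35342455, -26.76395953, -23.79600406,  -0.19984431,
         0.23386781,   0.1735069 ]), 'position': array([ 0.30648027, -0.2928268 ,  0.25301445]), 'ee_rot': array([-2.43220705e-04,  8.59531221e-01,  5.11083184e-01,  2.89588238e-05]), 'contact_force': array([0.82955267, 0.20278831, 0.34085543]), 'moment': array([-0.01952695, -0.01073462, -0.00831927]), 'gripper_force': 0.0, 'width': -0.00013590053940912362}, array([ 0.30648027, -0.2928268 ,  0.25301445]), np.float64(61.472016084436746)) (array([14.39, -0.47,  0.  ]), np.float64(-7.64))
```

drive_tool(rows=[[1.5,-0.05,0,-1],[3,-0.1,0,-2],[4.5,-0.15,0,-3],[6,-0.2,0,-4],[7.5,-0.25,0,-5],[9,-0.3,0,-6],[10.5,-0.35,0,-7],[12,-0.4,0,-7.65]])

```text
clock: 1.43
position: [0.442, -0.025, 0.2531]
ee_rot: [-0.0, 0.592, 0.806, -0.0]
contact_force: [0.0, -0.0, 0.8]
width: 0.0003
gripper_force: 0.0
```

```bash
python3 - <<'E'
from go import *
print(tool()[1:],shift([*spot(107.3,.122,.035),.058],107.3))
E
```

```text
(array([ 0.44203337, -0.02495088,  0.25314558]), np.float64(107.41006547574682)) (array([1.74, 1.63, 7.81]), np.float64(0.02))
```

drive_tool(rows=[[0.9,0.8,0,0],[1.75,1.65,0,0],[1.75,1.65,1,0],[1.75,1.65,2.2,0],[1.75,1.65,3.4,0],[1.75,1.65,4.6,0],[1.75,1.65,5.5,0],[1.75,1.65,5.5,0]])

```text
clock: 2.1
position: [0.4645, 0.0275, 0.1115]
ee_rot: [-0.004, 0.594, 0.805, -0.003]
contact_force: [-1.0, 1.0, -0.3]
width: -0.0001
gripper_force: 0.0
```

```bash
python3 - <<'E'
from go import *
print(tool()[1:],shift([*spot(107.3,.122,.035),.058],107.3))
im,d=eyes.get_image('scene');cv2.imwrite('pics/s1.png',cv2.resize(im[120:320,180:460],None,fx=2.8,fy=2.8)[:,:,::-1])
E
```

```text
(array([0.46446932, 0.02746966, 0.11154669]), np.float64(107.14441714063247)) (array([0.01, 0.15, 2.14]), np.float64(-0.03))
```

View pics/s1.png

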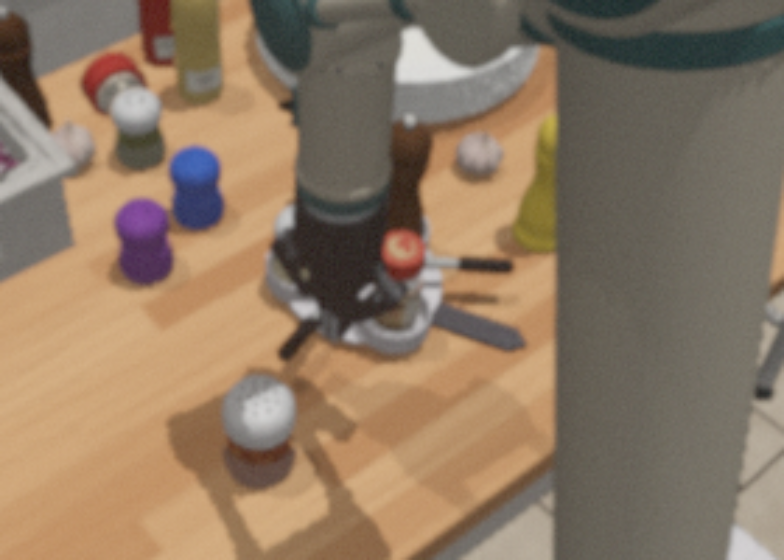

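The scene crop shows the gripper at (340,310), beside the left arm's grip at (300,338). It is clear of the jar at (403,250) and the chilli at (260,415). I'll lower it now.

drive_tool(rows=[[0,0.05,0.4,0],[0,0.05,0.8,0],[0,0.05,1.2,0],[0,0.05,1.6,0],[0,0.05,1.9,0],[0,0.05,2.1,0],[0,0.05,2.1,0],[0,0.05,2.1,0]])

```text
clock: 2.82
position: [0.4701, 0.0274, 0.0638]
ee_rot: [0.0, 0.594, 0.805, 0.0]
contact_force: [0.4, 0.2, -0.1]
width: -0.0001
gripper_force: 0.0
```

```bash
python3 - <<'E'
from go import *
print(tool()[1:],tool()[0]['contact_force'])
for th in(0,7,14,21,28,35,40): print(th,spot(107.3-th,.122,.0225).round(4),shift([*spot(107.3-th,.122,.0225),.058],107.3-th))
E
```

```text
(array([0.47009373, 0.02738351, 0.06381954]), np.float64(107.13337791320492)) [ 0.42005932  0.15060894 -0.09625853]
0 [0.4798 0.0325] (array([0.08, 0.43, 0.23]), np.float64(-0.03))
7 [0.4936 0.0387] (array([0.16, 1.03, 0.23]), np.float64(1.14))
14 [0.5081 0.0432] (array([0.16, 1.64, 0.23]), np.float64(2.31))
21 [0.523  0.0459] (array([0.08, 2.24, 0.23]), np.float64(3.47))
28 [0.5381 0.0468] (array([-0.06,  2.83,  0.23]), np.float64(4.64))
35 [0.5533 0.0458] (array([-0.28,  3.4 ,  0.23]), np.float64(5.81))
40 [0.5639 0.0439] (array([-0.47,  3.78,  0.23]), np.float64(6.64))
```

drive_tool(rows=[[0.02,0.05,0.25,0],[0.04,0.15,0.25,0],[0.06,0.25,0.25,0],[0.08,0.35,0.25,0],[0.1,0.45,0.25,0],[0.12,0.6,0.25,0.3],[0.14,0.75,0.25,0.6],[0.15,0.9,0.25,0.9]])

```text
clock: 3.48
position: [0.4896, 0.0379, 0.057]
ee_rot: [-0.001, 0.632, 0.775, -0.0]
contact_force: [-1.4, 0.7, 1.2]
width: -0.0001
gripper_force: 0.6
```

drive_tool(rows=[[0.01,0.15,0,0.25],[0.02,0.3,0,0.5],[0.02,0.45,0,0.8],[0.01,0.6,0,1.1],[0,0.75,0,1.4],[-0.02,0.9,0,1.7],[-0.05,1.05,0,2],[-0.1,1.2,0,2.3]])

```text
clock: 4.15
position: [0.5192, 0.0418, 0.0568]
ee_rot: [-0.001, 0.72, 0.694, -0.001]
contact_force: [-1.5, 1.1, -0.4]
width: -0.0003
gripper_force: 0.7
```

```bash
python3 -W ignore - <<'E'
from go import *
print(tool()[1:],tool()[0]['contact_force'])
for th in(14,21,28,35,40): print(th,shift([*spot(107.3-th,.122,.0225),.058],107.3-th))
from m import meas; meas('t1')
E
```

```text
(array([0.51924294, 0.04184691, 0.05683278]), np.float64(87.85734746674717)) [-1.48200653  1.07280338 -0.35324445]
14 (array([ 0.04, -0.45, -0.05]), np.float64(-0.91))
21 (array([ 0.17,  0.14, -0.05]), np.float64(0.26))
28 (array([ 0.22,  0.75, -0.05]), np.float64(1.43))
35 (array([ 0.21,  1.35, -0.05]), np.float64(2.59))
40 (array([ 0.15,  1.78, -0.05]), np.float64(3.43))
hub lines [ 0.5396 -0.0751] grip mid r [0.1202 0.1219] angles [ -30.7 -148.8]
tongue dir -150.3 centre from hub -155.0 tip [ 0.3839 -0.1514] 0.1734 n 172 line offset from hub -0.0108
```

drive_tool(rows=[[0.03,0.17,0,0.3],[0.06,0.34,0,0.6],[0.1,0.5,0,0.95],[0.13,0.67,0,1.3],[0.16,0.84,0,1.6],[0.18,1.0,0,1.95],[0.2,1.17,0,2.3],[0.2,1.35,0,2.6]])

```text
clock: 4.87
position: [0.5532, 0.0451, 0.0569]
ee_rot: [-0.0, 0.807, 0.59, -0.001]
contact_force: [-1.3, -1.7, -0.4]
width: 0.0001
gripper_force: 0.6
```

drive_tool(rows=[[0,-0.1,0,0],[0,-0.3,0,0],[0,-0.5,0,0],[0,-0.5,-0.6,0],[0,-0.5,-1.5,0],[0,-0.5,-2.8,0],[0,-0.5,-4.1,0],[0,-0.5,-5.4,0]])

```text
clock: 5.53
position: [0.5405, 0.0492, 0.1932]
ee_rot: [-0.0, 0.807, 0.591, -0.0]
contact_force: [0.7, 0.2, 0.1]
width: -0.0
gripper_force: 0.0
```

```bash
python3 -W ignore - <<'E'
from go import *
print(tool()[1:],tool()[0]['contact_force'],tool()[0]['qpos'].round(2))
from m import meas; meas('t2')
E
```

```text
(array([0.54047463, 0.04917853, 0.19317965]), np.float64(72.38684381505854)) [0.65491829 0.19214707 0.0512696 ] [-0.04  0.27  1.67  0.    1.2   0.27]
hub lines [ 0.5442 -0.0777] grip mid r [0.1181 0.1231] angles [ -47.7 -166.3]
tongue dir -156.4 centre from hub -154.6 tip [ 0.3844 -0.1521] 0.1763 n 284 line offset from hub 0.0041
```

```bash
python3 -W ignore - <<'E'
from go import *
print(spot(-167,.122,.036),shift([*spot(-167,.122,.036),.253],-167))
print(shift([.40,-.02,.253],-167))
E
```

```text
[ 0.42682509 -0.13982135] (array([-8.63, -2.2 , -2.12]), np.float64(-20.1))
(array([-4.38, -4.68, -2.12]), np.float64(-20.1))
```

Lift, then move back toward the robot while turning.

drive_tool(rows=[[0,-0.5,-1.0,0],[0,-1.1,-2.1,-1],[-0.7,-1.7,-2.1,-2.1],[-1.4,-2.3,-2.1,-3.2],[-2.1,-2.9,-2.1,-4.3],[-2.8,-3.5,-2.1,-5.4],[-3.5,-4.1,-2.1,-6.5],[-4.4,-4.7,-2.1,-7.6]])

```text
clock: 6.25
position: [0.3948, -0.0199, 0.2442]
ee_rot: [-0.0, 0.512, 0.859, 0.0]
contact_force: [-0.7, -0.9, -0.1]
width: -0.0001
gripper_force: 0.0
```

drive_tool(rows=[[0,0,0,-1.1],[0,0,0,-2.2],[0,0,0,-3.3],[0,0,0,-4.4],[0,0,0,-5.5],[0,0,0,-6.6],[0,0,0,-7.7],[0,0,0,-8.8]])

```text
clock: 6.92
position: [0.3955, -0.0199, 0.2442]
ee_rot: [-0.0, 0.077, 0.997, 0.0]
contact_force: [0.1, 0.5, 0.1]
width: -0.0001
gripper_force: 0.0
```

```bash
python3 -W ignore - <<'E'
from go import *
print(tool()[1:],tool()[0]['qpos'].round(2),shift([*spot(-167,.122,.036),.058],-167))
E
```

```text
(array([ 0.39554307, -0.01989173,  0.2441683 ]), np.float64(171.11187659287577)) [-0.23  0.01  1.86 -0.    1.28 -1.64] (array([-1.98, -4.55,  7.45]), np.float64(-3.65))
```

drive_tool(rows=[[-0.4,-1.1,0,-0.9],[-0.8,-2.2,0,-1.8],[-1.2,-3.4,0,-2.7],[-1.6,-4.55,0,-3.6],[-1.6,-4.55,1.2,-3.6],[-1.6,-4.55,2.5,-3.6],[-1.6,-4.55,3.8,-3.6],[-1.6,-4.55,5,-3.6]])

```text
clock: 7.58
position: [0.4165, -0.1386, 0.1181]
ee_rot: [0.0, -0.107, 0.994, 0.0]
contact_force: [0.8, 0.0, -0.0]
width: -0.0
gripper_force: 0.0
```

```bash
python3 -W ignore - <<'E'
from go import *
print(tool()[1:],tool()[0]['qpos'].round(2),shift([*spot(-167,.132,.036),.058],-167))
c=eyes.camera_info('wrist');im,d=eyes.get_image('wrist');cv2.imwrite('pics/w1.png',im[:,:,::-1])
E
```

```text
(array([ 0.4165483 , -0.13857281,  0.11806736]), np.float64(-167.66270016504677)) [-0.48  0.2   1.99  0.    0.95 -2.27] (array([ 0.01, -0.14,  2.4 ]), np.float64(-0.11))
```

View pics/w1.png

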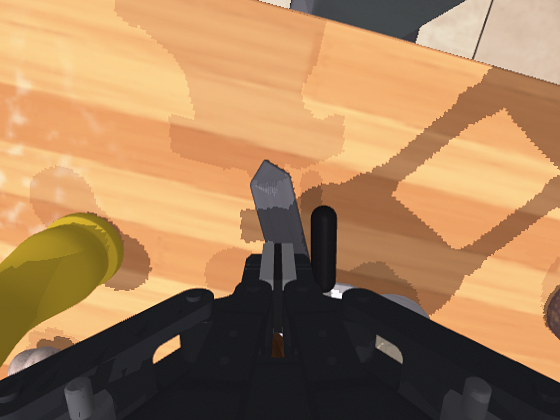

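The wrist view shows the closed fingertips at (277,260), with the black grip beside them at (323,250) and the tongue tip at (265,165). The gap is clear, so I'll descend and push.

drive_tool(rows=[[0,-0.1,0.5,0],[0,-0.1,1.0,0],[0,-0.1,1.5,0],[0,-0.1,2.0,0],[0,-0.1,2.4,0],[0,-0.1,2.4,0],[0,-0.1,2.4,0],[0,-0.1,2.4,0]])

```text
clock: 8.3
position: [0.4186, -0.1415, 0.0604]
ee_rot: [0.001, -0.108, 0.994, -0.0]
contact_force: [-0.8, -0.7, 0.3]
width: 0.0001
gripper_force: 0.0
```

```bash
python3 -W ignore - <<'E'
from go import *
print(tool()[1:],tool()[0]['contact_force'])
for th in(0,7,14,21,28,35,42,46): print(th,shift([*spot(-167-th,.132,.0225),.058],-167-th))
E
```

```text
(array([ 0.41863389, -0.14151219,  0.06044102]), np.float64(-167.64149905720313)) [-0.75323725 -0.67557822  0.33958785]
0 (array([0.07, 0.53, 0.1 ]), np.float64(-0.11))
7 (array([0.15, 1.18, 0.1 ]), np.float64(1.06))
14 (array([0.15, 1.83, 0.1 ]), np.float64(2.23))
21 (array([0.07, 2.48, 0.1 ]), np.float64(3.39))
28 (array([-0.1 ,  3.12,  0.1 ]), np.float64(4.56))
35 (array([-0.33,  3.73,  0.1 ]), np.float64(5.73))
42 (array([-0.64,  4.3 ,  0.1 ]), np.float64(6.89))
46 (array([-0.85,  4.61,  0.1 ]), np.float64(7.56))
```

drive_tool(rows=[[0.02,0.1,0.05,0],[0.04,0.2,0.1,0],[0.06,0.3,0.1,0],[0.08,0.45,0.1,0],[0.1,0.6,0.1,0],[0.12,0.8,0.1,0.3],[0.14,1.0,0.1,0.7],[0.15,1.18,0.1,1.05]])

```text
clock: 8.97
position: [0.4084, -0.1132, 0.0573]
ee_rot: [0.0, -0.052, 0.999, -0.0]
contact_force: [0.6, -0.5, 0.5]
width: 0.0002
gripper_force: 0.6
```

drive_tool(rows=[[0.02,0.17,0,0.3],[0.03,0.34,0,0.6],[0.04,0.5,0,0.9],[0.04,0.67,0,1.2],[0.03,0.84,0,1.5],[0.02,1.0,0,1.8],[0,1.17,0,2.1],[-0.04,1.34,0,2.4]])

```text
clock: 9.63
position: [0.4049, -0.0795, 0.057]
ee_rot: [-0.001, 0.073, 0.997, -0.0]
contact_force: [-0.8, -0.8, -0.3]
width: -0.0
gripper_force: 0.6
```

```bash
python3 -W ignore - <<'E'
from go import *
print(tool()[1:],tool()[0]['contact_force'])
for th in(14,21,28,35,42,46): print(th,shift([*spot(-167-th,.132,.0225),.058],-167-th))
from m import meas; meas('t3')
E
```

```text
(array([ 0.40489653, -0.07953241,  0.05703191]), np.float64(171.57657725319973)) [-0.82717217 -0.78462322 -0.33082341]
14 (array([-0.12, -0.71, -0.04]), np.float64(-1.24))
21 (array([ 0.04, -0.07, -0.04]), np.float64(-0.07))
28 (array([ 0.11,  0.58, -0.04]), np.float64(1.1))
35 (array([ 0.11,  1.23, -0.04]), np.float64(2.26))
42 (array([ 0.02,  1.88, -0.04]), np.float64(3.43))
46 (array([-0.06,  2.24, -0.04]), np.float64(4.1))
hub lines [ 0.5412 -0.0725] grip mid r [0.1146 0.1264] angles [ 50.6 -70.2]
tongue dir -143.0 centre from hub -151.6 tip [ 0.4074 -0.152 ] 0.1555 n 189 line offset from hub -0.0169
```

drive_tool(rows=[[0.03,0.17,0,0.3],[0.05,0.34,0,0.6],[0.07,0.51,0,0.95],[0.09,0.68,0,1.3],[0.1,0.85,0,1.6],[0.11,1.02,0,1.9],[0.11,1.19,0,2.2],[0.1,1.36,0,2.5]])

```text
clock: 10.35
position: [0.4085, -0.046, 0.0572]
ee_rot: [0.0, 0.203, 0.979, -0.0]
contact_force: [-0.1, -1.1, -0.2]
width: -0.0002
gripper_force: 0.5
```

```bash
python3 -W ignore - <<'E'
from go import *
print(tool()[1:],tool()[0]['contact_force'])
for th in(35,38,40,42,44,46): print(th,shift([*spot(-167-th,.132,.0225),.058],-167-th))
from m import meas; meas('t4')
E
```

```text
(array([ 0.40845249, -0.04596938,  0.05716467]), np.float64(156.6056449436744)) [-0.10473141 -1.11323272 -0.23385936]
35 (array([ 0.02, -0.13, -0.03]), np.float64(-0.23))
38 (array([ 0.06,  0.15, -0.03]), np.float64(0.27))
40 (array([ 0.09,  0.33, -0.03]), np.float64(0.6))
42 (array([ 0.1 ,  0.52, -0.03]), np.float64(0.93))
44 (array([ 0.11,  0.71, -0.03]), np.float64(1.27))
46 (array([ 0.12,  0.89, -0.03]), np.float64(1.6))
hub lines [ 0.5381 -0.0806] grip mid r [0.1209 0.1203] angles [ 38.1 -82. ]
tongue dir -143.4 centre from hub -155.0 tip [ 0.4039 -0.151 ] 0.1516 n 184 line offset from hub -0.0236
```

drive_tool(rows=[[0.02,0.1,0,0.2],[0.04,0.22,0,0.4],[0.06,0.34,0,0.6],[0.08,0.46,0,0.8],[0.1,0.58,0,1.0],[0.11,0.7,0,1.2],[0.11,0.7,0,1.2],[0.11,0.7,0,1.2]])

```text
clock: 11.07
position: [0.4124, -0.0287, 0.057]
ee_rot: [-0.0, 0.263, 0.965, 0.0]
contact_force: [0.0, 0.1, 0.1]
width: 0.0
gripper_force: 0.0
```

drive_tool(rows=[[0,-0.2,0,0],[0.2,-0.6,0,0],[0.5,-0.8,-0.5,0],[1.0,-0.8,-1.5,0],[1.5,-0.8,-2.7,0],[2,-0.8,-4,0],[2.5,-0.8,-5.3,0],[3,-0.8,-6.6,0]])

```text
clock: 11.73
position: [0.3358, -0.008, 0.2231]
ee_rot: [-0.001, 0.264, 0.965, -0.0]
contact_force: [1.0, -0.1, -0.3]
width: -0.0
gripper_force: 0.0
```

```bash
python3 -W ignore - <<'E'
from go import *
print(tool()[1:],tool()[0]['contact_force'])
from m import meas; meas('t5')
im=np.load('pics/t5.npz')['im']
cv2.imwrite('pics/t5.png',cv2.resize(im[145:275,220:400],None,fx=4.4,fy=4.4,interpolation=cv2.INTER_CUBIC)[:,:,::-1])
E
```

```text
(array([ 0.33578945, -0.00802434,  0.22312494]), np.float64(149.4157791145169)) [ 1.01533642 -0.06478937 -0.30789892]
hub lines [ 0.5374 -0.0791] grip mid r [0.1211 0.1209 0.118 ] angles [ 30.  -89.6 148.5]
tongue dir -152.5 centre from hub -154.3 tip [ 0.3851 -0.1537] 0.1695 n 246 line offset from hub -0.004
```

View pics/t5.png

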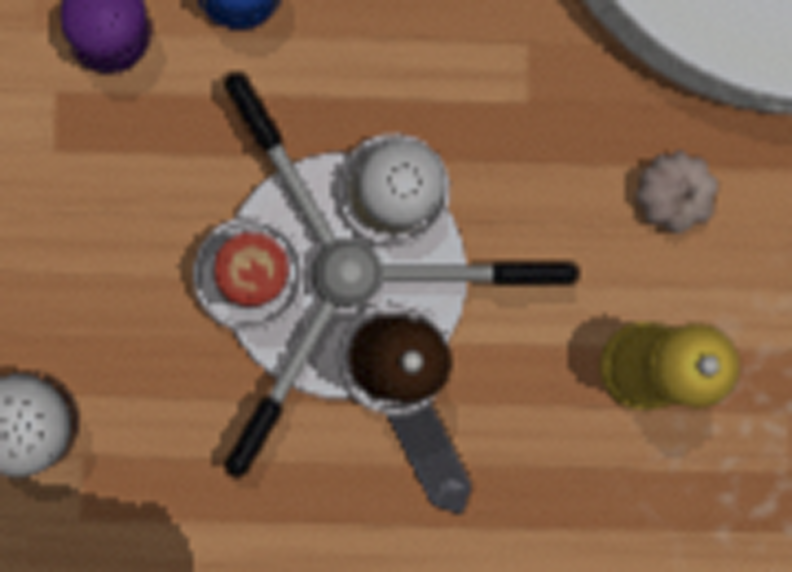

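The top view shows all three containers upright. The mill is at (400,358), a few degrees short of the tongue line, whose tip is at (455,505). About 3.4° remains, so I'll go back in for a last nudge.

```bash
python3 -W ignore - <<'E'
from go import *
p=spot(149.6,.132,.036);print(p,shift([*p,.11],147),shift([*p,.058],147))
E
```

```text
[ 0.40553098 -0.04155404] (array([-3.05,  0.22,  4.74]), np.float64(0.41)) (array([-3.05,  0.22,  6.82]), np.float64(0.41))
```

drive_tool(rows=[[-1,0.1,0.5,0.2],[-2.2,0.15,1.5,0.4],[-3.05,0.2,2.7,0.4],[-3.05,0.2,3.9,0.4],[-3.05,0.2,5,0.4],[-3.05,0.2,6,0.4],[-3.05,0.2,6.8,0.4],[-3.05,0.2,6.8,0.4]])

```text
clock: 12.45
position: [0.4021, -0.0421, 0.0488]
ee_rot: [-0.005, 0.284, 0.959, -0.0]
contact_force: [-0.8, -0.3, -0.1]
width: -0.0001
gripper_force: 0.0
```

```bash
python3 -W ignore - <<'E'
from go import *
print(tool()[1:],tool()[0]['contact_force'])
for a in(149.6,148,147,146.2,145.7,145):print(a,shift([*spot(a,.132,.0225),.058],147))
E
```

```text
(array([ 0.40210401, -0.04209917,  0.04877319]), np.float64(147.0150596456084)) [-0.75288386 -0.34804706 -0.13624058]
149.6 (array([-0.08,  0.63, -0.37]), np.float64(0.0))
148 (array([-0.05,  0.78, -0.37]), np.float64(0.0))
147 (array([-0.03,  0.87, -0.37]), np.float64(0.0))
146.2 (array([-0.02,  0.94, -0.37]), np.float64(0.0))
145.7 (array([-0.01,  0.99, -0.37]), np.float64(0.0))
145 (array([-0.  ,  1.06, -0.37]), np.float64(0.0))
```

drive_tool(rows=[[0,0.1,0,0],[0,0.2,0,0],[0,0.3,0,0],[0,0.3,0,0],[0,0.3,0,0],[0,0.3,0,0],[0,0.3,0,0],[0,0.3,0,0]])

```text
clock: 13.12
position: [0.4102, -0.0361, 0.0523]
ee_rot: [0.0, 0.284, 0.959, -0.0]
contact_force: [-0.1, 0.5, -1.0]
width: -0.0001
gripper_force: 0.0
```

```bash
python3 -W ignore - <<'E'
from go import *
print(tool()[1:],tool()[0]['contact_force'])
for a in(149.6,147,145.7,145):print(a,shift([*spot(a,.132,.0225),.058],147))
E
```

```text
(array([ 0.41020509, -0.0360986 ,  0.05228394]), np.float64(147.04048835287233)) [-0.11410749  0.54157582 -1.02318805]
149.6 (array([ 0.06,  0.25, -0.23]), np.float64(0.01))
147 (array([ 0.11,  0.49, -0.23]), np.float64(0.01))
145.7 (array([ 0.13,  0.61, -0.23]), np.float64(0.01))
145 (array([ 0.14,  0.68, -0.23]), np.float64(0.01))
```

drive_tool(rows=[[0.05,0.1,0,0],[0.1,0.2,0,0],[0.13,0.3,0,0],[0.13,0.4,0,0],[0.13,0.5,0,0],[0.13,0.6,0,0],[0.13,0.6,0,0],[0.13,0.6,0,0]])

```text
clock: 13.78
position: [0.4161, -0.0216, 0.052]
ee_rot: [0.0, 0.284, 0.959, 0.0]
contact_force: [-0.6, 0.4, 0.0]
width: -0.0001
gripper_force: 0.0
```

drive_tool(rows=[[0,-0.2,0,0],[0.2,-0.6,0,0],[0.5,-0.8,-0.5,0],[1.0,-0.8,-1.5,0],[1.5,-0.8,-2.7,0],[2,-0.8,-4,0],[2.5,-0.8,-5.3,0],[3,-0.8,-6.6,0]])

```text
clock: 14.45
position: [0.3399, 0.0022, 0.2182]
ee_rot: [-0.0, 0.284, 0.959, -0.0]
contact_force: [0.5, -0.7, -0.5]
width: 0.0005
gripper_force: 0.0
```

```bash
python3 -W ignore - <<'E'
from go import *
print(tool()[1:],tool()[0]['contact_force'],tool()[0]['qpos'].round(2))
from m import meas; meas('t6');meas('t7')
a=np.radians(26.3);u=np.array([np.cos(a),np.sin(a)])
print(shift([*(H-.30*u),.33],26.3))
E
```

```text
(array([0.33987372, 0.00220451, 0.21822558]), np.float64(146.9859296528079)) [ 0.51757775 -0.65884713 -0.51449914] [-0.2  -0.06  1.99 -0.    1.21 -1.19]
hub lines [ 0.5393 -0.0764] grip mid r [0.1183 0.1232 0.1184] angles [ 26.  -93.5 146.8]
tongue dir -152.9 centre from hub -153.6 tip [ 0.3851 -0.1536] 0.1724 n 242 line offset from hub -0.0016
hub lines [ 0.5391 -0.0773] grip mid r [0.1188 0.1223 0.1191] angles [ 26.4 -93.4 146.4]
tongue dir -152.9 centre from hub -153.9 tip [ 0.3851 -0.1536] 0.1719 n 243 line offset from hub -0.0023
(array([-2.14, -8.73, -4.35]), np.float64(20.13))
```

```bash
python3 -W ignore - <<'E'
from go import *
im,d=eyes.get_image('scene');c=eyes.camera_info('scene');h=np.array([.5385,-.0773])
pts=[];
k=im.copy()
for a in(26.3,146.3,-93.7):
    e=np.r_[h+.148*np.array([np.cos(np.radians(a)),np.sin(np.radians(a))]),.046];q=proj(c,e)[0];cv2.circle(k,tuple(q.round().astype(int)),1,(0,255,0),-1)
for r in(.11,.175):
    e=np.r_[h+r*np.array([np.cos(np.radians(-153.7)),np.sin(np.radians(-153.7))]),.006];q=proj(c,e)[0];cv2.circle(k,tuple(q.round().astype(int)),1,(255,255,0),-1)
cv2.imwrite('pics/s2.png',cv2.resize(k[140:290,220:400],None,fx=4,fy=4,interpolation=cv2.INTER_CUBIC)[:,:,::-1])
E
```

```text
(no output)
```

View pics/s2.png

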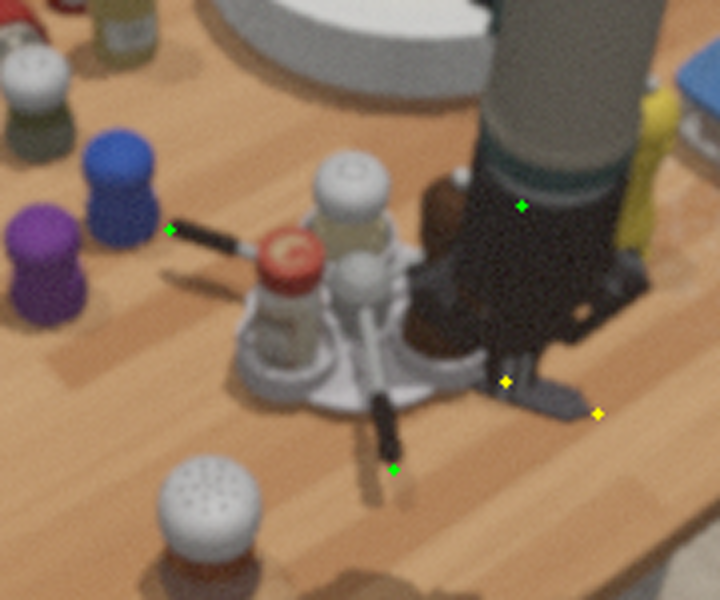

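The marks projected from the top-view measurement land on the arm ends at (170,230) and (392,468) and on the tongue tip at about (595,412). That agrees across both views, everything is upright, and the hand is clear, so I'm handing in.

```bash
python3 -c "
from rig import order
print(order.sign_off())"
```

```text
the job is handed in; nothing more can be done
None
```

The job is handed in: I pushed the stand about 81° clockwise by its bare arms, the mill measures within about 0.5° of the tongue line in the overhead camera images, and the hand is well clear.

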